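# Turn the revolving knife block so that the red knife faces the customers

## Robot

A 7-joint arm with a two-finger parallel gripper is mounted at the origin on the work surface. World frame = base frame: x ahead of the robot, y to its left, z up, the work surface at z = 0. Lengths are in m, angles in rad, forces in N, time in s.
With the tool pointing down it reaches from about 0.4 to 0.85 m from the base axis. Payload 10.4 kg.
Tool frame: the origin (TCP) lies midway between the tips of the shut fingers; the grasp point (between the pads) lies 19 mm behind it; z points along the fingers, y is the direction in which the jaws open and shut (so a half turn about z gives the same grasp; the last joint's range is limited). The gripper opens to 87 mm and grips with 3 to 60 N. Pads are 19 mm wide; open, the fingers measure 117 mm over their backs; the gripper's body (75 mm by 190 mm) begins 51 mm behind the grasp point.
Start: joints at [1.161, 0.332, -0.065, 1.46, 0.022, 1.35, -0.088], TCP at [0.236, -0.579, 0.223] pointing down, gripper open.
Joint ranges: [-2.6, 2.6], [-0.5, 2.12], [-1.47, 1.34], [0.16, 2.42], [-1.27, 4.41], [0.06, 2.06], [-2.6, 2.6]. Speed limits (rad/s): [2.22, 2.22, 2.79, 2.79, 3.14, 3.14, 3.14].

## Interface

Orientations are given as a unit quaternion [x, y, z, w].
In Python, from bench import r gives the robot as it stands.
- The arm moves only by the tool step_arm, never from a script. Its argument "increments" is a list of rows, each a list of 2 entries, a list of its own where there are three numbers: the shift along the tool's x, y, z in m, then the turn, a rotation vector about the tool's x, y, z in rad. A call has 1 to 5 rows; each row is the pose to reach, as a shift and turn from the pose measured when the call began, along the tool's axes at that moment; what a row does not reach only later rows make up. A row lasts 1/10 s, in which the tool goes at most 50 mm and 8.59 degrees, less where a joint would pass 70% of its speed; a pose out of reach is approached as far as the arm can. A call with a gripper value outside its range is refused whole. "hand" is the closure, from -1 (fully open) to 1 (shut), so that 0 is half open, set as the call begins (left out, the last holds). The fingers move at their own pace and stop on an object; "grip_force" is the grip in N (left out, the last holds). Time passes only in rows, so rows that repeat a pose let the fingers close. It gives the time, the measured TCP pose, the force and the opening at its end, in the units of the state.
- r.read_state(): the state, without advancing time (a new reading comes with each control period).
- r.camera(name): name is "scene" or "top" or "wrist"; returns a dict with "pixels" (420x560x3 uint8, blue, green, red), "camera_matrix" (3x3 intrinsics, pixels), "extrinsics" (4x4, takes a point from camera to world coordinates). Camera axes: x right, y up, looking along -z (the intrinsics and any distortion apply to the point x, -y, -z); pixel columns grow to the right and rows downward; lengths in m; the calibration is good to about 2 mm. A picture is of the moment at which its call begins. There is no depth.
- r.close_job(): hands the job in, once; it reports no verdict.
The state is a dict: "time": time; "joint_positions": joint angles; "joint_vel": joint speeds; "joint_torque": joint torques, N m; "ee_pos": TCP position; "eef_rot": TCP orientation; "ft_force": force on the tool from outside, world axes, zero at the start; "torque": the same for the moment, N m; "width": finger opening in m.
Only numpy, scipy, OpenCV 4.12 (cv2) and the standard library are available. Lean on these libraries where they do the work, as an engineer would, in place of code of your own. Each camera call takes 0.05 s, during which the arm holds its last target.

## Task

At this knife stall, turn the round wooden revolving block by pushing on the scalloped rim of its turntable with a fingertip, gently, until the red-handled knife faces front: squarely behind the price card with the red band that stands on the plinth. Do not touch, grip or lift any knife or the block that holds them, keep the two tins standing on the turntable, and leave the whetstone and the loose knives beside it where they lie; let go with the turntable at rest.

Things in the scene. Friction and masses are not known exactly. Their poses are not given: they have to be found in the camera images.
- plinth: Low black base plate, fixed to the table: a disc 210 mm across, 14 mm high, with a flat tongue 100 mm wide, 12 mm high, that reaches 195 mm out at its front. Origin on the turning axis, at the table surface; its x axis points to the front (away from the robot, turned up to 0.5 rad either way), its z axis up.
- price_card (a point): Middle of the price-card holder that stands on the tongue: clear, 94 mm wide, 74 mm high, its top about 85 mm above the table, with a white card that has a red band on both sides. This point lies straight in front of the turning axis, 169 mm from it; x axis to the front.
- carousel: The turntable, a beech disc 22 to 44 mm above the table, rim radius 150 mm. Origin on the turning axis at the table surface; x axis (turns with it) towards the red knife, at the start 40 to 320 degrees anticlockwise from the plinth's. It turns endlessly either way on a bearing with light drag (0.2 N m, about 1.4 N at the rim) and stops within a few degrees when let go.
- notch (a point): Bottom of the finger notch 30 degrees anticlockwise from the red knife, on the turntable's top face, 124 mm from the turning axis; x axis outwards. The notch goes right through the disc and is open outwards; it is 41 mm wide here and widens evenly to 60 mm at the 140 mm radius. Below it is only the table (at the front, the 12 mm high tongue). The other five notches are alike.
- rim_petal (a point): Point on the outer edge of the turntable, on its top face, in the middle of the broad petal in front of the red-handled knife; 150 mm from the axis. The rim has six such petals, 88 mm wide with corners rounded by 12 mm, one in front of each knife, and a finger notch between each two.
- block: Round wooden knife block with two dark hoops, fixed on the turntable and turning with it: radius 79 mm, from 44 to 144 mm above the table, six radial slots. Origin on the turning axis at the table surface; x axis towards the red knife.
- knife_red: The knife with the red handle, standing loose in its slot of the revolving block, handle up: handle 105 mm tall, 30 mm (radial) by 18 mm, its top 249 mm above the table. Origin at the middle of the handle, 57 mm from the turning axis and 197 mm above the table.
- knife_1: Birch-handled knife standing in the revolving block, handle up, like knife_red; origin at the middle of its handle. It stands 60 degrees anticlockwise from the red one.
- knife_2: Birch-handled knife standing in the revolving block, handle up, like knife_red; origin at the middle of its handle. It stands 120 degrees anticlockwise from the red one.
- knife_3: Birch-handled knife standing in the revolving block, handle up, like knife_red; origin at the middle of its handle. It stands 180 degrees anticlockwise from the red one.
- knife_4: Birch-handled knife standing in the revolving block, handle up, like knife_red; origin at the middle of its handle. It stands 240 degrees anticlockwise from the red one.
- knife_5: Birch-handled knife standing in the revolving block, handle up, like knife_red; origin at the middle of its handle. It stands 300 degrees anticlockwise from the red one.
- tin_1: Low yellow tin of strop wax with an aluminium lid, 41 mm across, 22 mm high, standing loose on the turntable about 104 mm from the axis, on the petal 120 degrees anticlockwise from the red knife. Origin at the centre of its underside.
- tin_2: The same tin in green, on the petal 240 degrees anticlockwise from the red knife. Origin at the centre of its underside.
- whetstone: Grey two-tone whetstone, 170 x 45 x 25 mm, lying on the table near the turntable, on its left side towards the robot; origin at the centre of its underside.
- loose_knife_1: Birch-handled knife, 225 mm long and 18 mm high, lying on the table near the turntable, on its right side towards the robot; origin under the middle of its handle, blade along its x axis.
- loose_knife_2: Second such knife, 205 mm long, lying next to it, further from the turntable; origin under the middle of its handle.
Mind the look-alikes: they are no part of the job. Leave any orange or yellow look-alike of the knife_1 alone.

How it is judged:
By the outcome, as a careful person would: the job done as asked, in the order asked, and still so for the second after the job is handed in, with the robot touching nothing.
It also fails if it takes over 64 s, if anything falls off the work surface, if the arm or the gripper's body presses on something with over 40 N, if the wrist force passes 120 N, or if a joint passes its speed limit or range.

## Working session

There is one attempt and no reset: what is moved stays moved. The work goes in short steps, Python scripts to look and compute and a tool call to move; the robot and the scene stay as the last step left them, time stands still between calls to the robot, and variables do not carry over. Pictures are saved under pics/ and viewed, and the job is handed in when it is done.

Besides the shell and the picture viewer there is one more tool, called after "Request:" by a JSON object that holds its "api" and its "payload", one argument or row to a line. step_arm: Moves the arm, as the interface text tells. Its arguments: {"type":"object","properties":{"increments":{"type":"array"},"hand":{"type":"number"},"grip_force":{"type":"number"}},"required":["increments"]}

```bash
mkdir -p pics; ls; python3 - <<'E'
from bench import r
import cv2,numpy as np
for n in ["scene","top","wrist"]:
    c=r.camera(n); cv2.imwrite(f"pics/a_{n}.png",c["pixels"]); print(n,c["camera_matrix"].tolist(),np.round(c["extrinsics"],3).tolist(), [k for k in c])
print(r.read_state())
E
```

```text
pics
scene [[521.3987687298776, 0.0, 286.6906234383575], [0.0, 521.3987687298776, 214.5520033805451], [0.0, 0.0, 1.0]] [[-0.732, -0.453, 0.509, 1.177], [0.681, -0.479, 0.553, 0.702], [-0.007, 0.752, 0.659, 1.014], [0.0, 0.0, 0.0, 1.0]] ['pixels', 'camera_matrix', 'extrinsics']
top [[422.44723090250363, 0.0, 285.4448949552019], [0.0, 422.44723090250363, 210.30499235986147], [0.0, 0.0, 1.0]] [[-0.028, 0.997, -0.073, 0.42], [-0.999, -0.029, -0.017, -0.035], [-0.019, 0.073, 0.997, 1.309], [0.0, 0.0, 0.0, 1.0]] ['pixels', 'camera_matrix', 'extrinsics']
wrist [[293.25782356155884, 0.0, 278.20883549571346], [0.0, 293.25782356155884, 212.70061659792873], [0.0, 0.0, 1.0]] [[0.378, 0.887, 0.267, 0.308], [-0.926, 0.362, 0.108, -0.548], [-0.001, -0.288, 0.958, 0.384], [0.0, 0.0, 0.0, 1.0]] ['pixels', 'camera_matrix', 'extrinsics']
{'time': 0.15, 'joint_positions': array([ 1.16142053,  0.33269931, -0.0646818 ,  1.4606999 ,  0.02158367,
        1.3499019 , -0.08848374]), 'joint_vel': array([-3.72967772e-05, -2.30944874e-03,  1.05672503e-03, -2.73656061e-03,
        1.50856408e-03,  5.05282073e-04,  1.30742097e-03]), 'joint_torque': array([ 1.04998049e-03, -6.23633480e+01,  2.50763982e-02, -3.90142608e+01,
       -6.11015945e-02,  3.72269482e-02,  1.14872100e-04]), 'ee_pos': array([ 0.23564589, -0.57858092,  0.22197693]), 'eef_rot': array([ 9.81357548e-01,  1.92190286e-01, -1.13312570e-04, -4.94242950e-04]), 'ft_force': array([-1.37018624,  0.90707594,  0.42297762]), 'torque': array([-0.04063431, -0.06558531, -0.00384848]), 'width': 0.08680635472776066}
```

View pics/a_scene.png

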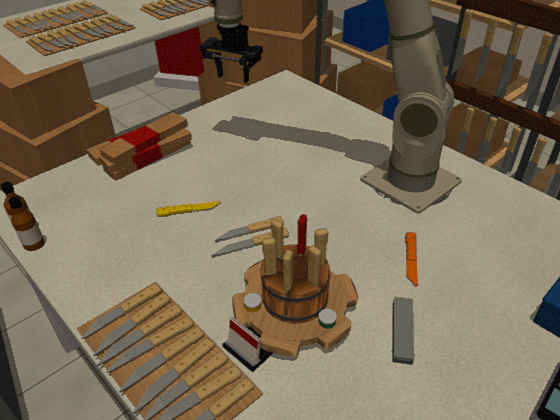

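View pics/a_top.png

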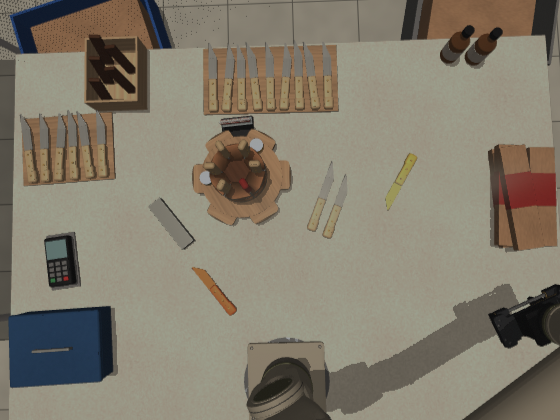

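View pics/a_wrist.png

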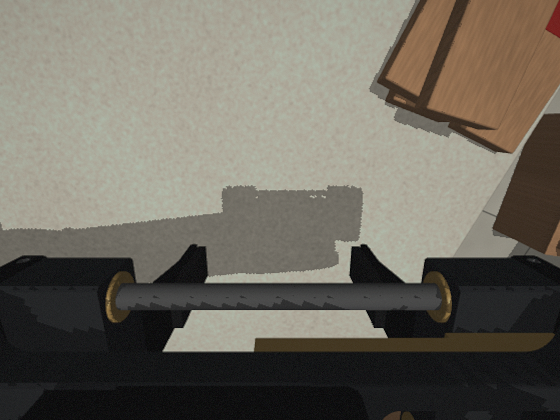

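The scene view shows the red knife at (302,232) and the card at (243,340). In the top view the turntable is near (241,175), the card at (237,123), the tins at (256,145) and (206,178), and the red handle near (245,185). Next I'll measure these positions.

```bash
cat > h.py <<'E'
import cv2,numpy as np
from bench import r
def ray(c,uv):
    K=c["camera_matrix"];E=c["extrinsics"];d=np.linalg.inv(K)@np.array([uv[0],uv[1],1.])
    d=E[:3,:3]@np.array([d[0],-d[1],-d[2]]);return E[:3,3],d
def plane(c,uv,z):
    o,d=ray(c,uv);return o+d*(z-o[2])/d[2]
def proj(c,p):
    E=c["extrinsics"];q=E[:3,:3].T@(np.array(p)-E[:3,3]);K=c["camera_matrix"]
    return np.array([K[0,2]+K[0,0]*q[0]/-q[2],K[1,2]+K[1,1]*(-q[1])/-q[2]])
def crop(c,x0,y0,x1,y1,f,s):
    cv2.imwrite(s,cv2.resize(c["pixels"][y0:y1,x0:x1],None,fx=f,fy=f,interpolation=cv2.INTER_CUBIC))
E
python3 - <<'E'
from h import *
c=r.camera("top"); crop(c,180,105,310,235,5,"pics/b_tt.png"); crop(c,470,260,560,370,5,"pics/b_gr.png")
c=r.camera("scene"); crop(c,190,200,380,380,4,"pics/b_sc.png")
E
```

```text
(no output)
```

View pics/b_tt.png

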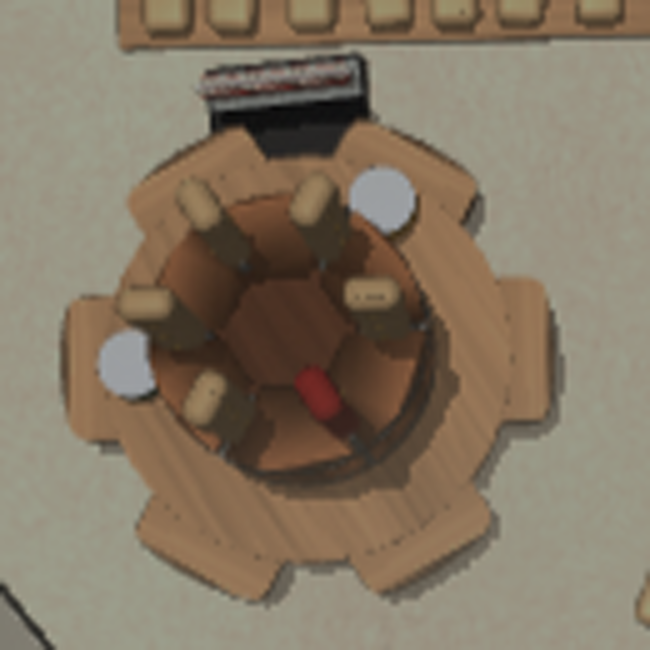

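View pics/b_gr.png

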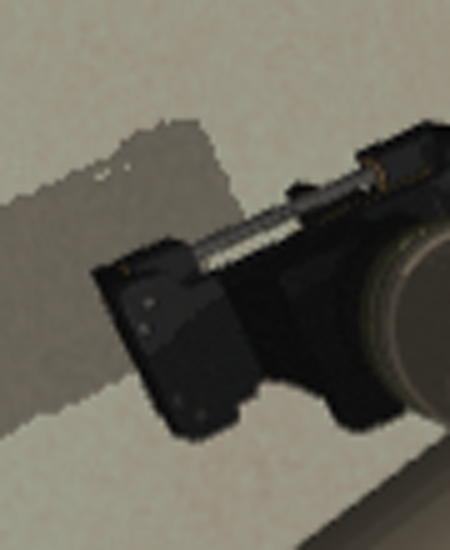

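View pics/b_sc.png

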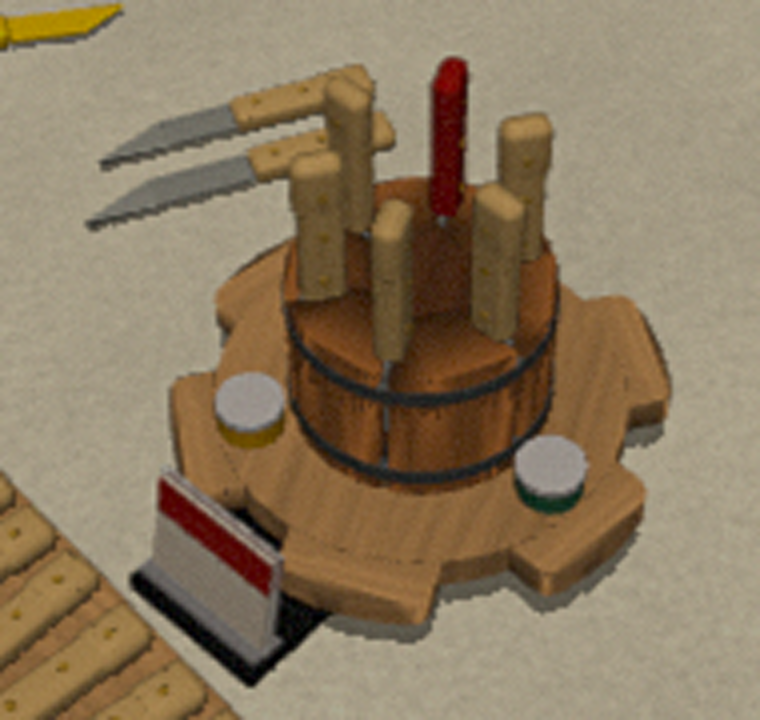

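```bash
cat >> h.py <<'E'
from scipy.optimize import least_squares
def measure(dbg=None,ax=None,c=None):
    if c is None: c=r.camera("top")
    im=c["pixels"]; hsv=cv2.cvtColor(im,cv2.COLOR_BGR2HSV)
    m=((hsv[...,1]>75)&(hsv[...,0]<25)&(hsv[...,2]>60)).astype(np.uint8)
    roi=np.zeros_like(m); cv2.circle(roi,(241,175),57,1,-1); m&=roi
    m=cv2.morphologyEx(m,cv2.MORPH_OPEN,np.ones((3,3),np.uint8))
    n,l,st,_=cv2.connectedComponentsWithStats(m); k=1+np.argmax(st[1:,4]); m=(l==k).astype(np.uint8)
    if dbg:
        v=im.copy(); ct,_=cv2.findContours(m,cv2.RETR_EXTERNAL,cv2.CHAIN_APPROX_NONE); cv2.drawContours(v,ct,-1,(0,255,0),1)
        cv2.imwrite(dbg,cv2.resize(v[105:235,180:310],None,fx=5,fy=5,interpolation=cv2.INTER_NEAREST))
    ct,_=cv2.findContours(m,cv2.RETR_EXTERNAL,cv2.CHAIN_APPROX_NONE)
    ct=max(ct,key=cv2.contourArea)[:,0,:].astype(float)
    P=np.array([plane(c,u,0.044)[:2] for u in ct])
    if ax is None:
        ax=P.mean(0)
        for _ in range(5):
            rr=np.linalg.norm(P-ax,axis=1); Q=P[rr>0.142]
            s=least_squares(lambda p:np.linalg.norm(Q-p[:2],axis=1)-p[2],[*ax,0.15],loss='soft_l1',f_scale=0.002).x; ax=s[:2]
        print("axis",ax,"rim r",s[2],len(Q))
    d=P-ax; rr=np.linalg.norm(d,axis=1); th=np.arctan2(d[:,1],d[:,0])
    # angular density weighted: evenly resample by angle, max radius
    g=np.radians(np.arange(-180,180,1.)); R=np.array([rr[np.abs(np.angle(np.exp(1j*(th-a))))<np.radians(1.5)].max(initial=0) for a in g])
    ok=R>0.11
    phi=np.degrees(np.angle(np.sum((np.clip(R,.124,.15)-.14)*ok*np.exp(6j*g))))/6
    out={"petal_mod60":phi%60}
    # tins (bright low-sat)
    t=((hsv[...,1]<50)&(hsv[...,2]>165)).astype(np.uint8)
    n,l,st,ce=cv2.connectedComponentsWithStats(t)
    for i in range(1,n):
        if 20<st[i,4]<300:
            p=plane(c,ce[i],0.066)[:2]-ax
            if 0.08<np.linalg.norm(p)<0.125: out[f"tin{i}"]=(np.round(np.hypot(*p),4),np.degrees(np.arctan2(p[1],p[0])),st[i,4])
    rd=((hsv[...,1]>150)&((hsv[...,0]<6)|(hsv[...,0]>172))&(hsv[...,2]>60)).astype(np.uint8)*roi
    p=np.argwhere(rd)[:,::-1].mean(0); q=plane(c,p,0.235)[:2]-ax
    out["red"]=(p,np.hypot(*q),np.degrees(np.arctan2(q[1],q[0])))
    return c,ax,out
E
python3 - <<'E'
from h import *
c,ax,o=measure("pics/c_m.png"); print(o)
for u in [(180+203/5,105+92/5),(180+362/5,105+75/5)]:
    print(plane(c,u,0.085)[:2]-ax)
# tongue front corners in crop (365,55)?
s=r.camera("scene")
# card top corners in scene crop: pix=190+x/4,200+y/4
for u in [(165,468),(283,560)]:
    p=plane(s,(190+u[0]/4,200+u[1]/4),0.085)[:2]-ax; print("card",p)
for u in [(135,578),(252,684)]:
    p=plane(s,(190+u[0]/4,200+u[1]/4),0.0)[:2]-ax; print("tongue front",p)
u=(452,60);print("red top",plane(s,(190+u[0]/4,200+u[1]/4),0.249)[:2]-ax)
E
```

```text
axis [0.62109669 0.11786339] rim r 0.14750672422432606 167
{'petal_mod60': np.float64(31.081057548292303), 'red': (array([242.72058824, 181.17647059]), np.float64(0.051602832479189786), np.float64(-148.18263201175947))}
[0.15226798 0.05236001]
[ 0.15934213 -0.04204294]
card [ 0.16249535 -0.02809643]
card [0.15449667 0.06232081]
tongue front [ 0.18777036 -0.03433318]
tongue front [0.18314    0.06433633]
red top [-0.058951   -0.03164323]
```

View pics/c_m.png

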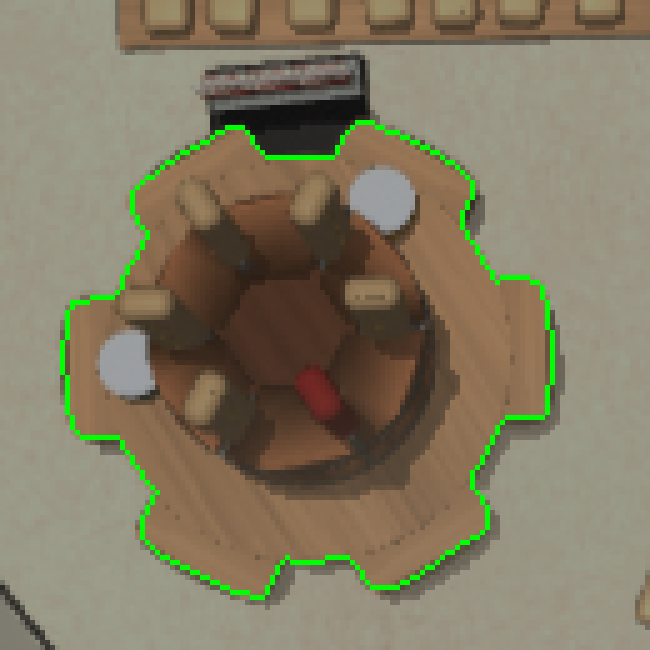

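```bash
python3 - <<'E'
from h import *
c=r.camera("top"); crop(c,210,110,265,145,14,"pics/d_t.png")
s=r.camera("scene"); crop(s,215,310,285,375,9,"pics/d_s.png")
E
```

```text
(no output)
```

View pics/d_t.png

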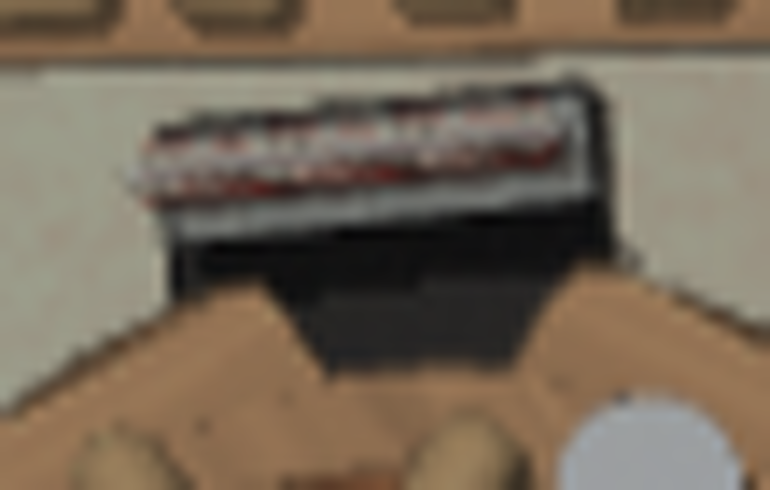

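View pics/d_s.png

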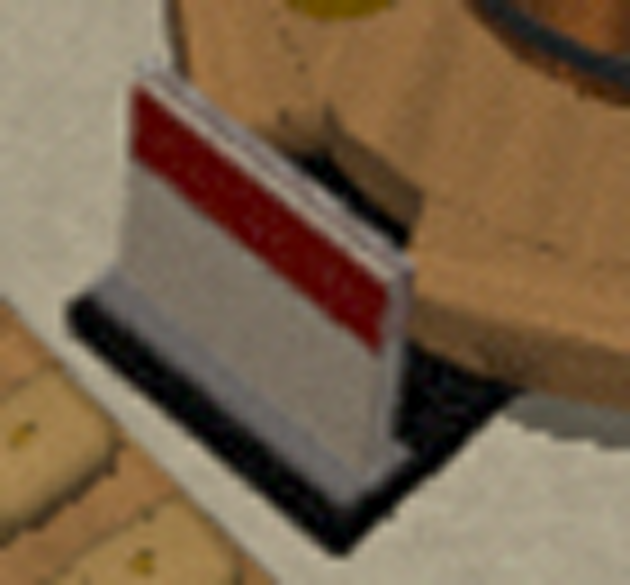

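```bash
python3 - <<'E'
from h import *
c=r.camera("top"); s=r.camera("scene"); ax=np.array([.6211,.1179])
def T(x,y,z): return plane(c,(210+(x+.5)/14-.5,110+(y+.5)/14-.5),z)[:2]-ax
def S(x,y,z): return plane(s,(215+(x+.5)/9-.5,310+(y+.5)/9-.5),z)[:2]-ax
def ln(n,a,b):
    d=a-b; m=(a+b)/2; print(n,np.round(a,4),np.round(b,4),"len",np.hypot(*d).round(4),"normal",np.degrees(np.arctan2(-d[0],d[1])).round(2),"mid r,ang",np.hypot(*m).round(4),np.degrees(np.arctan2(m[1],m[0])).round(2))
ln("T front",T(160,128,.012),T(600,80,.012))
ln("T base inner",T(175,240,.016),T(590,195,.016))
ln("S front low",S(340,552,0),S(70,322,0))
ln("S cardtop",S(398,275,.085),S(145,68,.085))
ln("S base front",S(350,500,.016),S(95,290,.016))
ln("T side", T(172,300,.012),T(612,258,.012))
# scene axis check: rim lower contour in scene
im=s["pixels"]; hsv=cv2.cvtColor(im,cv2.COLOR_BGR2HSV)
# lid of tins in both
for n,cc in (("top",c),("scene",s)):
    h=cv2.cvtColor(cc["pixels"],cv2.COLOR_BGR2HSV)
    t=((h[...,1]<45)&(h[...,2]>150)).astype(np.uint8); k,l,st,ce=cv2.connectedComponentsWithStats(t)
    for i in range(1,k):
        if 60<st[i,4]<500:
            p=plane(cc,ce[i],.066)[:2]-ax
            if np.hypot(*p)<.14: print(n,ce[i].round(1),st[i],p.round(4),np.hypot(*p).round(4),np.degrees(np.arctan2(p[1],p[0])).round(2))
E
```

```text
T front [0.1884 0.0632] [ 0.196  -0.0358] len 0.0992 normal 4.4 mid r,ang 0.1927 4.08
T base inner [0.1616 0.0596] [ 0.1687 -0.0333] len 0.0932 normal 4.38 mid r,ang 0.1657 4.55
S front low [0.184  0.0631] [ 0.1915 -0.0348] len 0.0982 normal 4.38 mid r,ang 0.1883 4.31
S cardtop [0.1577 0.0596] [ 0.1636 -0.0288] len 0.0886 normal 3.81 mid r,ang 0.1614 5.49
S base front [0.1789 0.062 ] [ 0.1868 -0.0283] len 0.0907 normal 5.0 mid r,ang 0.1837 5.27
T side [0.1491 0.0612] [ 0.1554 -0.0375] len 0.0989 normal 3.64 mid r,ang 0.1527 4.43
top [256.1 143.9] [250 139  13  12 113] [ 0.0919 -0.0498] 0.1045 -28.45
top [204.7 177.4] [200 171  11  13 103] [-0.0043  0.1059] 0.106 92.31
scene [252.1 299.6] [244 294  17  13 142] [ 0.0879 -0.047 ] 0.0997 -28.15
scene [327.5 315.6] [319 309  18  14 161] [-0.0063  0.105 ] 0.1052 93.46
```

Front comes out at 4.4°, with both views agreeing. The red knife is at about -148.8°, so it needs about 153° anticlockwise. My plan is to put the shut fingertip in the notch at 61° and sweep it round the left and near side to 214°. First I raise the tool.

Request:
{"api": "step_arm", "payload": {
  "increments": [
    [[0.03, -0.03, -0.15], [0, 0, 0]],
    [[0.03, -0.03, -0.15], [0, 0, 0]],
    [[0.03, -0.03, -0.15], [0, 0, 0]],
    [[0.03, -0.03, -0.15], [0, 0, 0]],
    [[0.03, -0.03, -0.15], [0, 0, 0]]
  ],
  "hand": 1,
  "grip_force": 10
}}

```text
time: 1.05
ee_pos: [0.2528, -0.5399, 0.3744]
eef_rot: [0.981, 0.193, 0.001, 0.002]
ft_force: [-0.9, -0.9, -0.5]
width: 0.0547
```

```bash
cat >> h.py <<'E'
from scipy.spatial.transform import Rotation as Ro
AX=np.array([.6211,.1179])
def rel(x,y,z,yaw_y,tag=""):
    "target TCP, tool-y azimuth deg, pointing straight down"
    s=r.read_state(); R0=Ro.from_quat(s["eef_rot"])
    a=np.radians(yaw_y); Y=np.array([np.cos(a),np.sin(a),0]);Z=np.array([0,0,-1.]);X=np.cross(Y,Z)
    R1=Ro.from_matrix(np.c_[X,Y,Z])
    d=R0.inv().apply(np.array([x,y,z])-s["ee_pos"]); w=(R0.inv()*R1).as_rotvec()
    print(tag,d.round(3).tolist(),w.round(3).tolist())
def pol(rad,az,z=0.032,lag=0,tag=""):
    a=np.radians(az); rel(AX[0]+rad*np.cos(a),AX[1]+rad*np.sin(a),z,az-90+lag,tag or az)
def st():
    s=r.read_state(); d=s["ee_pos"][:2]-AX
    print("t",s["time"],"p",s["ee_pos"].round(4),"r,az",np.hypot(*d).round(4),np.degrees(np.arctan2(d[1],d[0])).round(1)%360,"F",s["ft_force"].round(1),"w",s["width"],"q",s["joint_positions"].round(2))
E
python3 -c "
from h import *
st(); pol(.138,61,.36)"
```

```text
t 1.05 p [ 0.2528 -0.5399  0.3744] r,az 0.7539 240.8 F [-0.9 -0.9 -0.5] w 0.05472031334666433 q [ 1.12  0.24 -0.08  1.27  0.02  1.63 -0.14]
61 [0.697, -0.556, 0.013] [0.004, 0.001, -0.677]
```

Request:
{"api": "step_arm", "payload": {
  "increments": [
    [[0.7, -0.556, 0.01], [0, 0, -0.68]],
    [[0.7, -0.556, 0.01], [0, 0, -0.68]],
    [[0.7, -0.556, 0.01], [0, 0, -0.68]],
    [[0.7, -0.556, 0.01], [0, 0, -0.68]],
    [[0.7, -0.556, 0.01], [0, 0, -0.68]]
  ]
}}

```text
time: 1.55
ee_pos: [0.3749, -0.3202, 0.3678]
eef_rot: [0.86, 0.511, -0.001, 0.001]
ft_force: [1.3, -0.6, 0.6]
width: 0.0152
```

```bash
python3 -c "
from h import *
st(); pol(.138,61,.36)"
```

```text
t 1.55 p [ 0.3749 -0.3202  0.3678] r,az 0.5026 240.7 F [ 1.3 -0.6  0.6] w 0.015199462815625522 q [ 0.92  0.02 -0.31  1.53  0.01  1.6   0.11]
61 [0.641, 0.008, 0.007] [0.001, 0.002, 0.008]
```

Request:
{"api": "step_arm", "payload": {
  "increments": [
    [[0.64, 0.008, 0.0], [0, 0, 0]],
    [[0.64, 0.008, 0.0], [0, 0, 0]],
    [[0.64, 0.008, 0.0], [0, 0, 0]],
    [[0.64, 0.008, 0.0], [0, 0, 0]],
    [[0.64, 0.008, 0.0], [0, 0, 0]]
  ]
}}

```text
time: 2.05
ee_pos: [0.4969, -0.1023, 0.3668]
eef_rot: [0.86, 0.511, -0.001, -0.0]
ft_force: [1.5, -0.6, -0.1]
width: 0.0007
```

```bash
python3 -c "
from h import *
st(); pol(.138,61,.36)"
```

```text
t 2.05 p [ 0.4969 -0.1023  0.3668] r,az 0.2528 240.6 F [ 1.5 -0.6 -0.1] w 0.0006659902359458811 q [ 0.65  0.07 -0.56  1.48  0.04  1.6  -0.41]
61 [0.391, 0.005, 0.006] [-0.002, 0.002, 0.007]
```

Request:
{"api": "step_arm", "payload": {
  "increments": [
    [[0.39, 0.005, 0.0], [0, 0, 0]],
    [[0.39, 0.005, 0.0], [0, 0, 0]],
    [[0.39, 0.005, 0.0], [0, 0, 0]],
    [[0.39, 0.005, 0.0], [0, 0, 0]],
    [[0.39, 0.005, 0.0], [0, 0, 0]]
  ]
}}

```text
time: 2.55
ee_pos: [0.6197, 0.1155, 0.3645]
eef_rot: [0.86, 0.51, -0.003, -0.001]
ft_force: [1.6, -0.8, 1.3]
width: 0.0007
```

Request:
{"api": "step_arm", "payload": {
  "increments": [
    [[0.14, 0.0, 0.0], [0, 0, 0]],
    [[0.14, 0.0, 0.0], [0, 0, 0]],
    [[0.14, 0.0, 0.0], [0, 0, 0]],
    [[0.14, 0.0, 0.0], [0, 0, 0]]
  ]
}}

```text
time: 2.95
ee_pos: [0.6862, 0.2449, 0.357]
eef_rot: [0.858, 0.514, -0.007, -0.003]
ft_force: [0.1, 0.4, -0.0]
width: 0.0002
```

```bash
python3 -c "
from h import *
st(); pol(.140,61,.15);pol(.140,61,.032)"
```

```text
t 2.95 p [0.6862 0.2449 0.357 ] r,az 0.1427 62.9 F [ 0.1  0.4 -0. ] w 0.00018970445993948478 q [-0.09  0.66 -0.68  0.8   0.4   1.8  -1.07]
61 [-0.001, 0.007, 0.207] [-0.011, 0.008, 0.014]
61 [0.0, 0.008, 0.325] [-0.011, 0.008, 0.014]
```

Next I descend partway at a slightly larger radius, then check the alignment.

Request:
{"api": "step_arm", "payload": {
  "increments": [
    [[0.005, 0.007, 0.22], [-0.011, 0.008, 0.014]],
    [[0.005, 0.007, 0.22], [-0.011, 0.008, 0.014]],
    [[0.005, 0.007, 0.22], [-0.011, 0.008, 0.014]],
    [[0.005, 0.007, 0.22], [-0.011, 0.008, 0.014]],
    [[0.005, 0.007, 0.22], [-0.011, 0.008, 0.014]]
  ]
}}

```text
time: 3.45
ee_pos: [0.6893, 0.2433, 0.1299]
eef_rot: [0.862, 0.508, -0.004, -0.0]
ft_force: [-0.2, -0.7, -0.1]
width: 0.0003
```

```bash
python3 -c "
from h import *
c=r.camera('scene');crop(c,190,180,390,380,4,'pics/e_s.png')
w=r.camera('wrist');cv2.imwrite('pics/e_w.png',w['pixels'])
c=r.camera('top');crop(c,160,85,310,235,4,'pics/e_t.png')
st(); pol(.140,61,.032)"
```

```text
t 3.6 p [0.6904 0.2441 0.134 ] r,az 0.144 61.2 F [0.5 0.2 0.6] w 0.0007832463256399651 q [-0.    0.72 -0.67  1.2   0.43  1.37 -1.14]
61 [-0.004, 0.001, 0.102] [-0.004, 0.004, -0.0]
```

View pics/e_s.png

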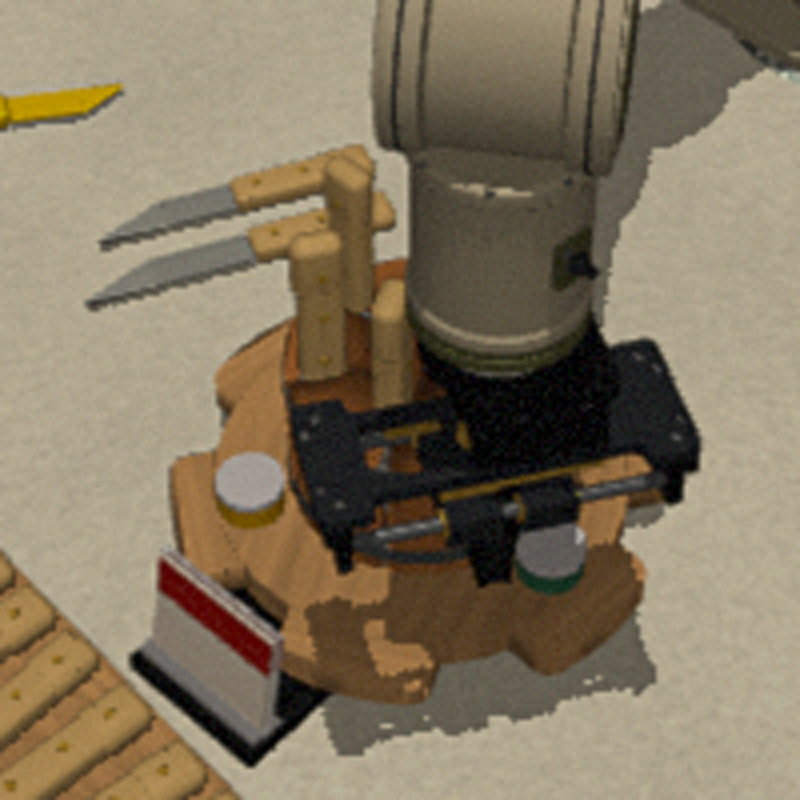

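View pics/e_w.png

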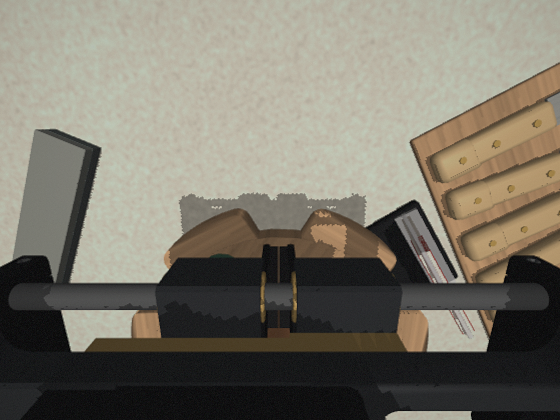

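View pics/e_t.png

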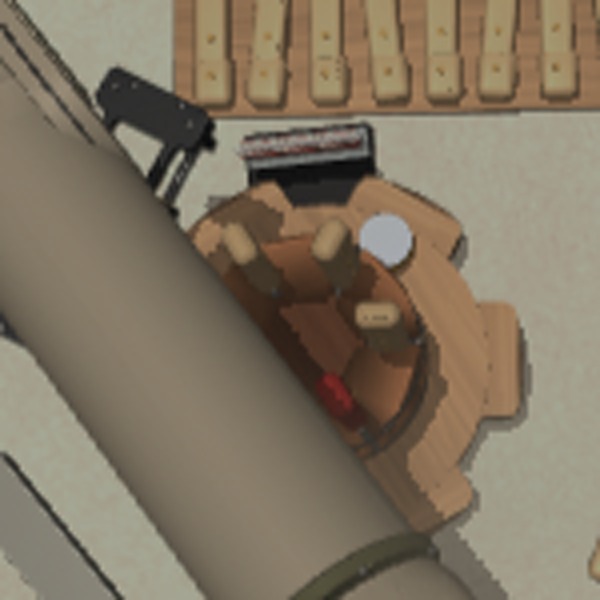

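The wrist view shows the shut fingers at (280,250), centred over the notch at about (283,235). Descending now.

Request:
{"api": "step_arm", "payload": {
  "increments": [
    [[-0.002, 0.001, 0.03], [0, 0, 0]],
    [[-0.002, 0.001, 0.06], [0, 0, 0]],
    [[-0.003, 0.001, 0.08], [0, 0, 0]],
    [[-0.004, 0.001, 0.1], [0, 0, 0]],
    [[-0.004, 0.001, 0.1], [0, 0, 0]]
  ]
}}

```text
time: 4.1
ee_pos: [0.6884, 0.239, 0.0332]
eef_rot: [0.862, 0.507, -0.004, -0.0]
ft_force: [-0.6, -0.1, -1.1]
width: 0.0004
```

```bash
python3 -c "
from h import *
c=r.camera('scene');crop(c,190,180,390,380,4,'pics/f_s.png')
st(); 
for a in (64,67,70,73,76): pol(.140,a,.033)"
```

```text
t 4.15 p [0.6891 0.2396 0.0349] r,az 0.1394 60.8 F [ 0.4 -0.1  0.3] w 0.00037431166584094705 q [-0.    0.79 -0.64  1.29  0.47  1.21 -1.17]
64 [0.0, -0.008, 0.002] [-0.004, 0.004, -0.053]
67 [-0.0, -0.015, 0.002] [-0.004, 0.004, -0.105]
70 [-0.001, -0.022, 0.002] [-0.004, 0.004, -0.158]
73 [-0.003, -0.03, 0.002] [-0.004, 0.004, -0.21]
76 [-0.004, -0.037, 0.002] [-0.004, 0.004, -0.262]
```

View pics/f_s.png

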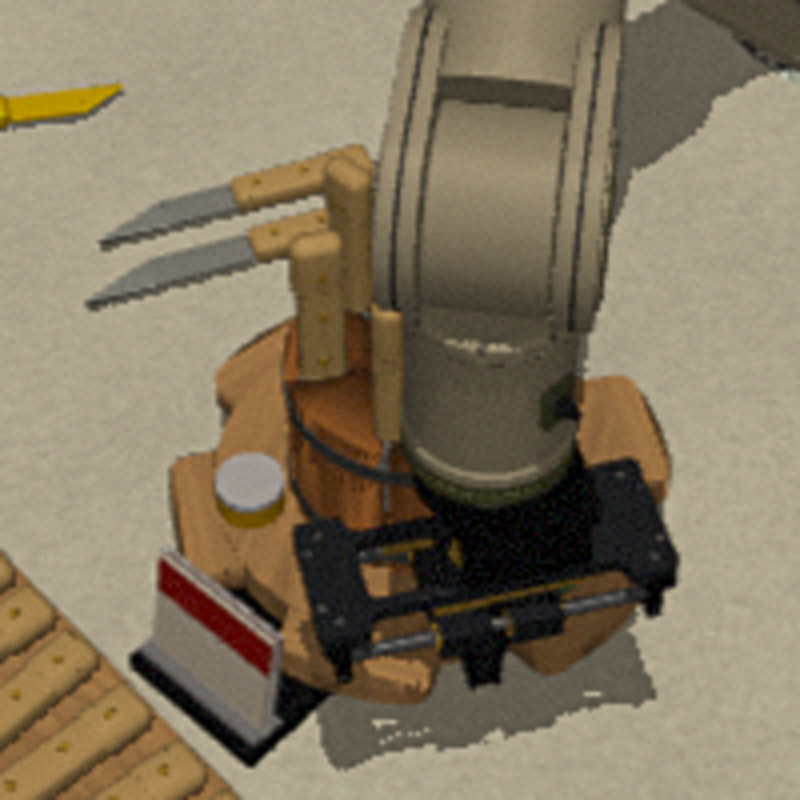

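```bash
python3 -c "
from h import *
c=r.camera('scene')
for z in (.1,.15,.2,.25,.3,.35,.4,.45):
  p=proj(c,[.689,.2396,z]); print(z,((p-[190,180])*4).round())
for k,a in enumerate(range(0,360,60)):
  t=np.radians(-148.8+a); p=proj(c,[*(AX+.057*np.array([np.cos(t),np.sin(t)])),.249]); print(a,((p-[190,180])*4).round())
"
```

```text
0.1 [479. 598.]
0.15 [481. 539.]
0.2 [483. 476.]
0.25 [486. 410.]
0.3 [488. 339.]
0.35 [491. 262.]
0.4 [494. 181.]
0.45 [497.  93.]
0 [441. 150.]
60 [341. 168.]
120 [310. 237.]
180 [385. 293.]
240 [492. 273.]
300 [517. 200.]
```

The wrist housing sits above z≈0.29, so it clears the knife tops at 0.249. Starting the sweep.

Request:
{"api": "step_arm", "payload": {
  "increments": [
    [[0.0, -0.006, 0.002], [-0.004, 0.004, -0.04]],
    [[0.0, -0.012, 0.002], [-0.004, 0.004, -0.085]],
    [[-0.001, -0.018, 0.002], [-0.004, 0.004, -0.13]],
    [[-0.002, -0.024, 0.002], [-0.004, 0.004, -0.17]],
    [[-0.003, -0.03, 0.002], [-0.004, 0.004, -0.21]]
  ]
}}

```text
time: 4.7
ee_pos: [0.6625, 0.2529, 0.0358]
eef_rot: [0.803, 0.596, 0.002, 0.001]
ft_force: [2.2, 0.7, 0.5]
width: 0.0004
```

```bash
cat >> h.py <<'E'
def sweep(a0,n=5,step=3,rad=.140,lag=0):
    st()
    for i in range(1,n+1): pol(rad,a0+step*i,.034,lag)
E
python3 -c "
from h import *
sweep(73)"
```

```text
t 4.7 p [0.6625 0.2529 0.0358] r,az 0.1412 73.0 F [2.2 0.7 0.5] w 0.0004300230869539891 q [ 0.02  0.76 -0.69  1.37  0.5   1.18 -1.01]
76 [-0.001, -0.007, 0.002] [0.004, -0.003, -0.049]
79 [-0.002, -0.015, 0.002] [0.004, -0.003, -0.101]
82 [-0.003, -0.022, 0.002] [0.004, -0.003, -0.154]
85 [-0.004, -0.029, 0.002] [0.004, -0.003, -0.206]
88 [-0.006, -0.036, 0.002] [0.004, -0.003, -0.258]
```

Request:
{"api": "step_arm", "payload": {
  "increments": [
    [[-0.001, -0.007, 0.001], [0.004, -0.003, -0.05]],
    [[-0.002, -0.015, 0.002], [0.004, -0.003, -0.1]],
    [[-0.003, -0.022, 0.002], [0.004, -0.003, -0.154]],
    [[-0.004, -0.029, 0.002], [0.004, -0.003, -0.206]],
    [[-0.006, -0.036, 0.002], [0.004, -0.003, -0.258]]
  ]
}}

```text
time: 5.2
ee_pos: [0.6262, 0.2585, 0.0346]
eef_rot: [0.718, 0.696, 0.001, 0.0]
ft_force: [2.7, 2.2, 0.8]
width: 0.0006
```

```bash
python3 -c "
from h import *
sweep(88)
c=r.camera('scene');crop(c,190,180,390,380,4,'pics/g_s.png')
"
```

```text
t 5.2 p [0.6262 0.2585 0.0346] r,az 0.1407 87.9 F [2.7 2.2 0.8] w 0.00055366932029551 q [ 0.06  0.73 -0.76  1.47  0.52  1.16 -0.81]
91 [-0.001, -0.008, 0.001] [0.002, -0.001, -0.049]
94 [-0.001, -0.015, 0.001] [0.002, -0.001, -0.101]
97 [-0.002, -0.022, 0.001] [0.002, -0.001, -0.153]
100 [-0.004, -0.029, 0.001] [0.002, -0.001, -0.206]
103 [-0.005, -0.036, 0.001] [0.002, -0.001, -0.258]
```

View pics/g_s.png

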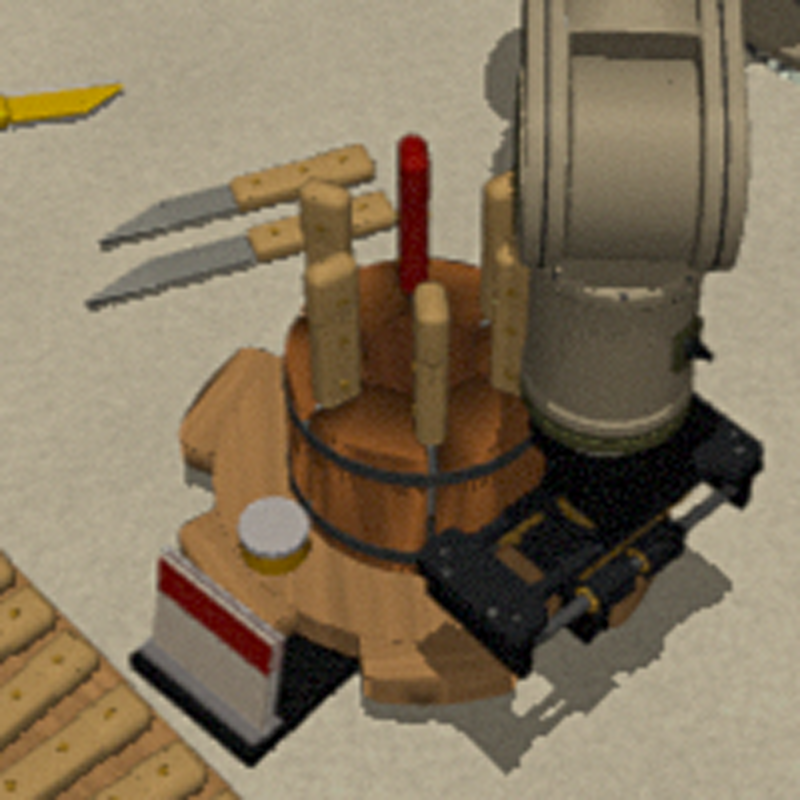

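The block is turning anticlockwise: the red handle has moved to crop (413,215) and the yellow tin is still standing. I'll continue.

Request:
{"api": "step_arm", "payload": {
  "increments": [
    [[-0.001, -0.008, 0.0], [0.002, -0.001, -0.05]],
    [[-0.001, -0.015, 0.001], [0.002, -0.001, -0.1]],
    [[-0.002, -0.022, 0.001], [0.002, -0.001, -0.154]],
    [[-0.004, -0.029, 0.001], [0.002, -0.001, -0.206]],
    [[-0.005, -0.036, 0.001], [0.002, -0.001, -0.258]]
  ]
}}

```text
time: 5.75
ee_pos: [0.5888, 0.2551, 0.0341]
eef_rot: [0.62, 0.785, -0.0, -0.0]
ft_force: [1.4, 1.1, 0.3]
width: 0.0005
```

```bash
python3 -c "
from h import *
sweep(103)
"
```

```text
t 5.75 p [0.5888 0.2551 0.0341] r,az 0.141 103.3 F [1.4 1.1 0.3] w 0.0005037606834360662 q [ 0.12  0.68 -0.83  1.57  0.54  1.13 -0.6 ]
106 [-0.001, -0.007, 0.0] [-0.0, -0.0, -0.046]
109 [-0.002, -0.014, 0.0] [-0.0, -0.0, -0.098]
112 [-0.003, -0.021, 0.0] [-0.0, -0.0, -0.151]
115 [-0.004, -0.029, 0.0] [-0.0, -0.0, -0.203]
118 [-0.006, -0.036, 0.0] [-0.0, -0.0, -0.256]
```

Request:
{"api": "step_arm", "payload": {
  "increments": [
    [[-0.001, -0.007, 0.0], [0, 0, -0.05]],
    [[-0.002, -0.014, 0.0], [0, 0, -0.1]],
    [[-0.003, -0.021, 0.0], [0, 0, -0.15]],
    [[-0.004, -0.029, 0.0], [0, 0, -0.205]],
    [[-0.006, -0.036, 0.0], [0, 0, -0.258]]
  ]
}}

```text
time: 6.25
ee_pos: [0.5547, 0.2417, 0.0346]
eef_rot: [0.513, 0.859, 0.0, -0.0]
ft_force: [-0.1, 2.8, 0.1]
width: 0.0005
```

```bash
python3 -c "
from h import *
sweep(118)
"
```

```text
t 6.25 p [0.5547 0.2417 0.0346] r,az 0.1405 118.2 F [-0.1  2.8  0.1] w 0.000538574735265359 q [ 0.2   0.64 -0.9   1.67  0.55  1.1  -0.37]
121 [-0.001, -0.007, 0.001] [0.001, -0.001, -0.047]
124 [-0.001, -0.014, 0.001] [0.001, -0.001, -0.099]
127 [-0.002, -0.021, 0.001] [0.001, -0.001, -0.152]
130 [-0.003, -0.029, 0.001] [0.001, -0.001, -0.204]
133 [-0.005, -0.036, 0.001] [0.001, -0.001, -0.256]
```

Request:
{"api": "step_arm", "payload": {
  "increments": [
    [[-0.001, -0.007, 0.0], [0, 0, -0.05]],
    [[-0.002, -0.014, 0.0], [0, 0, -0.1]],
    [[-0.003, -0.021, 0.0], [0, 0, -0.15]],
    [[-0.004, -0.029, 0.0], [0, 0, -0.205]],
    [[-0.005, -0.036, 0.0], [0, 0, -0.258]]
  ]
}}

```text
time: 6.75
ee_pos: [0.5251, 0.2205, 0.035]
eef_rot: [0.397, 0.918, 0.001, 0.0]
ft_force: [1.2, 1.3, -0.2]
width: 0.0006
```

```bash
python3 -c "
from h import *
sweep(133)
c=r.camera('scene');crop(c,190,180,390,380,4,'pics/h_s.png')
"
```

```text
t 6.75 p [0.5251 0.2205 0.035 ] r,az 0.1405 133.1 F [ 1.2  1.3 -0.2] w 0.0005503105533025275 q [ 0.3   0.6  -0.98  1.77  0.56  1.08 -0.12]
136 [-0.001, -0.007, 0.001] [0.001, -0.0, -0.048]
139 [-0.001, -0.014, 0.001] [0.001, -0.0, -0.1]
142 [-0.002, -0.022, 0.001] [0.001, -0.0, -0.152]
145 [-0.003, -0.029, 0.001] [0.001, -0.0, -0.205]
148 [-0.005, -0.036, 0.001] [0.001, -0.0, -0.257]
```

View pics/h_s.png

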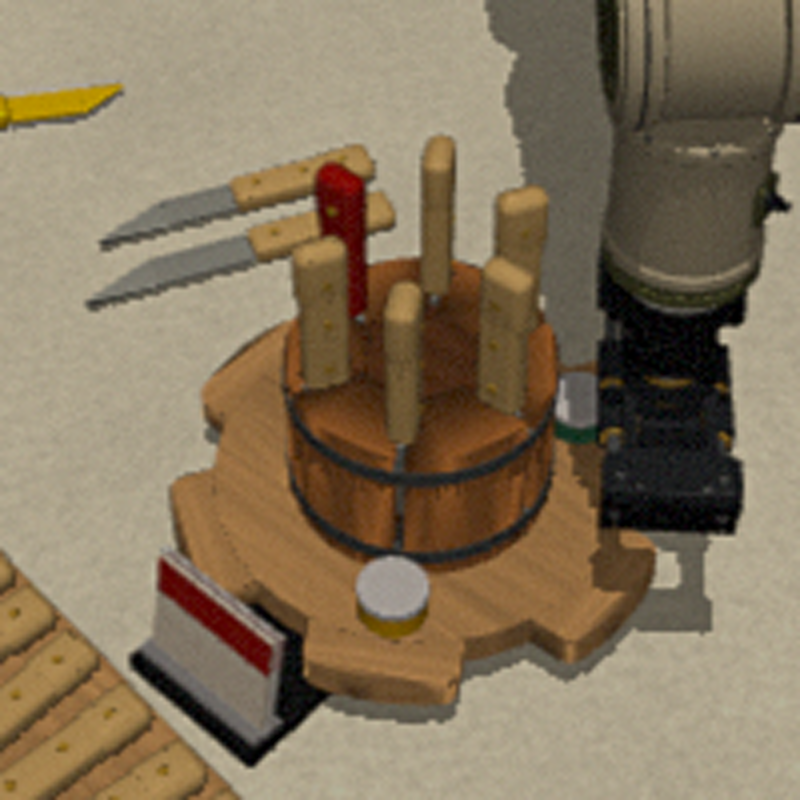

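Both tins are still standing and the gripper is well clear of the block. Continuing.

Request:
{"api": "step_arm", "payload": {
  "increments": [
    [[-0.001, -0.007, 0.0], [0, 0, -0.05]],
    [[-0.002, -0.014, 0.001], [0, 0, -0.1]],
    [[-0.003, -0.021, 0.001], [0, 0, -0.15]],
    [[-0.004, -0.029, 0.001], [0, 0, -0.205]],
    [[-0.005, -0.036, 0.001], [0, 0, -0.258]]
  ]
}}

```text
time: 7.3
ee_pos: [0.5019, 0.1913, 0.0342]
eef_rot: [0.273, 0.962, 0.0, 0.0]
ft_force: [1.8, 0.2, 0.2]
width: 0.0004
```

```bash
python3 -c "
from h import *
sweep(148)
"
```

```text
t 7.3 p [0.5019 0.1913 0.0342] r,az 0.14 148.4 F [1.8 0.2 0.2] w 0.0003793586564999362 q [ 0.42  0.57 -1.06  1.85  0.57  1.06  0.15]
151 [-0.0, -0.006, 0.0] [0.001, 0.001, -0.047]
154 [-0.001, -0.014, 0.0] [0.001, 0.001, -0.1]
157 [-0.002, -0.021, 0.0] [0.001, 0.001, -0.152]
160 [-0.003, -0.028, 0.0] [0.001, 0.001, -0.204]
163 [-0.005, -0.035, 0.0] [0.001, 0.001, -0.257]
```

Request:
{"api": "step_arm", "payload": {
  "increments": [
    [[0, -0.007, 0.0], [0, 0, -0.05]],
    [[-0.001, -0.014, 0], [0, 0, -0.1]],
    [[-0.002, -0.021, 0], [0, 0, -0.15]],
    [[-0.003, -0.028, 0], [0, 0, -0.205]],
    [[-0.005, -0.035, 0], [0, 0, -0.258]]
  ]
}}

```text
time: 7.8
ee_pos: [0.4875, 0.1592, 0.0345]
eef_rot: [0.146, 0.989, 0.0, 0.0]
ft_force: [-0.9, 1.4, -0.4]
width: 0.0006
```

```bash
python3 -c "
from h import *
sweep(163)
"
```

```text
t 7.8 p [0.4875 0.1592 0.0345] r,az 0.1399 162.8 F [-0.9  1.4 -0.4] w 0.0006014692019212558 q [ 0.55  0.56 -1.14  1.91  0.59  1.06  0.43]
166 [-0.0, -0.008, 0.0] [0.001, 0.001, -0.049]
169 [-0.001, -0.015, 0.0] [0.001, 0.001, -0.102]
172 [-0.002, -0.022, 0.0] [0.001, 0.001, -0.154]
175 [-0.003, -0.03, 0.0] [0.001, 0.001, -0.206]
178 [-0.005, -0.037, 0.0] [0.001, 0.001, -0.259]
```

Request:
{"api": "step_arm", "payload": {
  "increments": [
    [[0, -0.007, 0.0], [0, 0, -0.05]],
    [[-0.001, -0.015, 0], [0, 0, -0.1]],
    [[-0.002, -0.022, 0], [0, 0, -0.15]],
    [[-0.003, -0.029, 0], [0, 0, -0.205]],
    [[-0.005, -0.037, 0], [0, 0, -0.258]]
  ]
}}

```text
time: 8.3
ee_pos: [0.4814, 0.1226, 0.0347]
eef_rot: [0.017, 1.0, 0.0, 0.0]
ft_force: [-0.9, 1.8, -0.7]
width: 0.0004
```

```bash
python3 -c "
from h import *
sweep(178)
c=r.camera('scene');crop(c,190,180,390,380,4,'pics/i_s.png')
c=r.camera('top');crop(c,160,85,310,235,4,'pics/i_t.png')
"
```

```text
t 8.3 p [0.4814 0.1226 0.0347] r,az 0.1398 178.1 F [-0.9  1.8 -0.7] w 0.00038309312811759296 q [ 0.68  0.57 -1.21  1.95  0.62  1.06  0.73]
181 [-0.0, -0.007, 0.001] [0.001, 0.001, -0.051]
184 [-0.001, -0.014, 0.001] [0.001, 0.001, -0.104]
187 [-0.002, -0.022, 0.001] [0.001, 0.001, -0.156]
190 [-0.003, -0.029, 0.001] [0.001, 0.001, -0.208]
193 [-0.005, -0.036, 0.001] [0.001, 0.001, -0.261]
```

View pics/i_s.png

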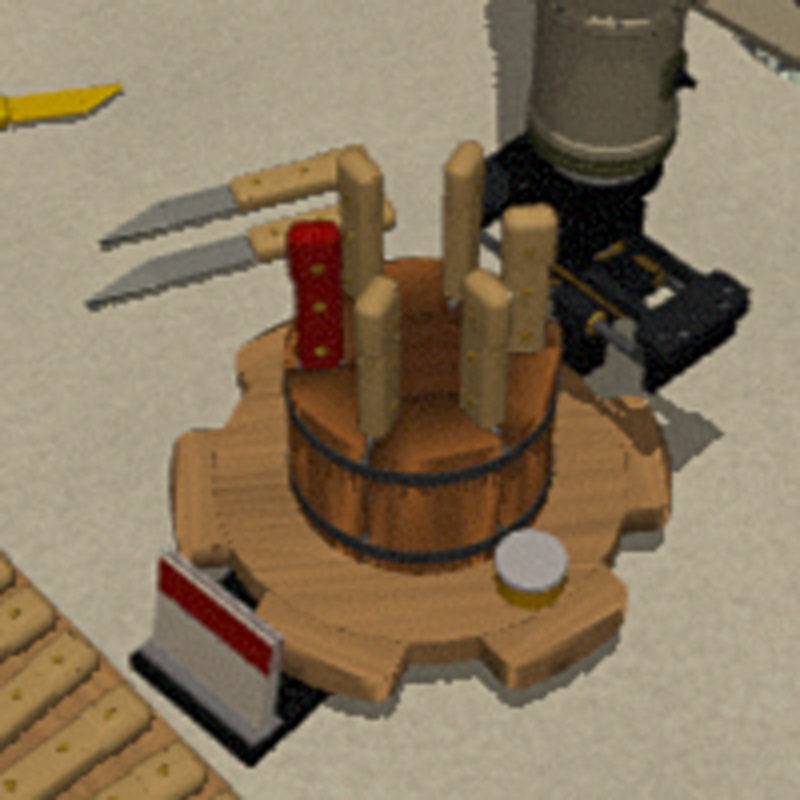

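View pics/i_t.png

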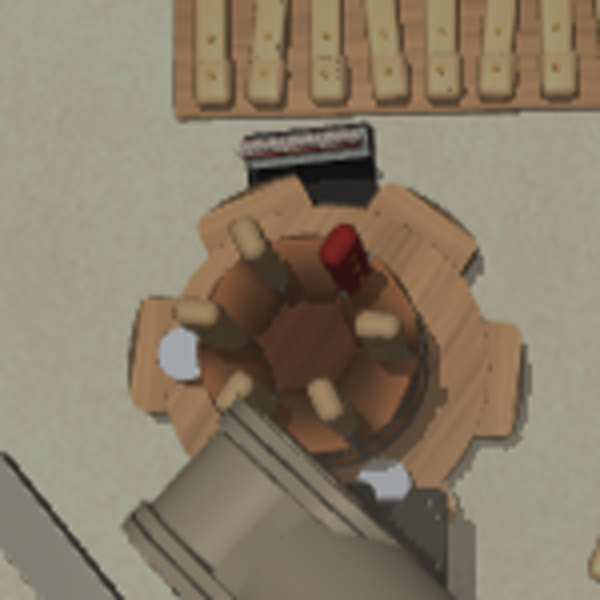

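```bash
python3 - <<'E'
s=open('h.py').read()
s=s.replace("ok=R>0.11\n","ok=(R>0.11)&(np.abs(np.degrees(g))<121)\n    ok=(R>0.11)&(np.degrees(g)>-118)&(np.degrees(g)<122) if arm else R>0.11\n").replace("def measure(dbg=None,ax=None,c=None)","def measure(dbg=None,ax=None,c=None,arm=True)")
open('h.py','w').write(s)
E
python3 -c "
from h import *
_,_,o=measure('pics/i_m.png',AX,arm=True);print(o)
_,_,o=measure(None,AX,arm=False);print(o)
h=cv2.cvtColor(_ if False else r.camera('top')['pixels'],cv2.COLOR_BGR2HSV)
"
```

```text
{'petal_mod60': np.float64(23.982860006348712), 'tin1': (np.float64(0.1076), np.float64(85.23959365214925), np.int32(81)), 'red': (array([244.0625 , 145.71875]), np.float64(0.05828600085952987), np.float64(-34.03527663196912))}
{'petal_mod60': np.float64(23.36457711524717), 'tin1': (np.float64(0.1076), np.float64(85.23959365214925), np.int32(81)), 'red': (array([244.015625, 145.34375 ]), np.float64(0.0590499480287609), np.float64(-33.41894057935144))}
```

View pics/i_m.png

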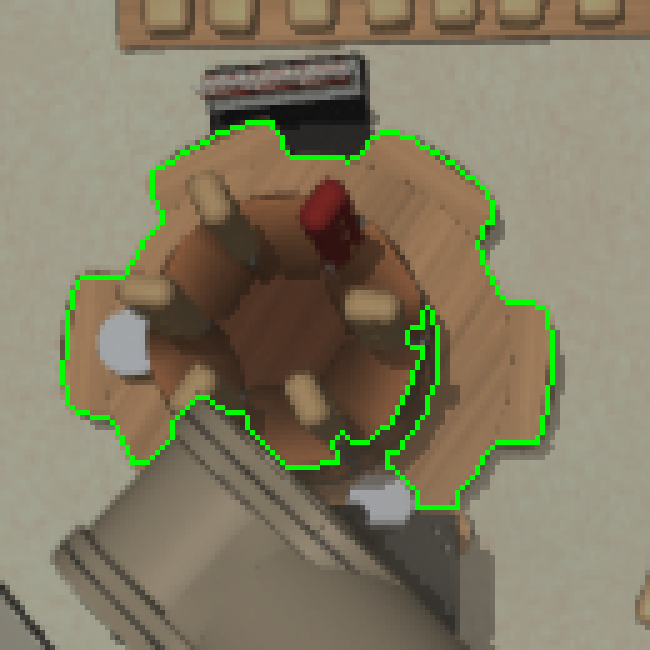

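Request:
{"api": "step_arm", "payload": {
  "increments": [
    [[0, -0.007, 0.0], [0, 0, -0.05]],
    [[-0.001, -0.014, 0], [0, 0, -0.1]],
    [[-0.002, -0.022, 0], [0, 0, -0.156]],
    [[-0.003, -0.029, 0], [0, 0, -0.208]],
    [[-0.005, -0.036, 0], [0, 0, -0.258]]
  ]
}}

```text
time: 9.05
ee_pos: [0.4853, 0.0871, 0.0348]
eef_rot: [-0.111, 0.994, 0.0, 0.001]
ft_force: [-0.2, 1.1, 1.3]
width: 0.0008
```

```bash
python3 -c "
from h import *
sweep(193,step=2)
print(measure(None,AX)[2])
"
```

```text
t 9.05 p [0.4853 0.0871 0.0348] r,az 0.1393 192.8 F [-0.2  1.1  1.3] w 0.0007910569249226442 q [ 0.79  0.6  -1.27  1.96  0.66  1.09  1.03]
195 [0.001, -0.005, 0.001] [0.001, 0.002, -0.04]
197 [0.0, -0.01, 0.001] [0.0, 0.002, -0.075]
199 [-0.0, -0.015, 0.001] [0.0, 0.002, -0.11]
201 [-0.001, -0.02, 0.001] [0.0, 0.002, -0.144]
203 [-0.002, -0.025, 0.001] [0.0, 0.002, -0.179]
{'petal_mod60': np.float64(37.71090516319002), 'tin1': (np.float64(0.1057), np.float64(98.19304033667622), np.int32(97)), 'red': (array([239.27419355, 143.12903226]), np.float64(0.05910887412687461), np.float64(-20.159656456277066))}
```

Request:
{"api": "step_arm", "payload": {
  "increments": [
    [[0, -0.006, 0.0], [0, 0, -0.045]],
    [[0, -0.012, 0], [0, 0, -0.09]],
    [[-0.001, -0.018, 0], [0, 0, -0.13]],
    [[-0.002, -0.024, 0], [0, 0, -0.17]],
    [[-0.003, -0.029, 0], [0, 0, -0.21]]
  ]
}}

```text
time: 9.6
ee_pos: [0.4951, 0.0586, 0.0347]
eef_rot: [-0.215, 0.977, 0.0, 0.001]
ft_force: [-0.2, 1.8, 0.4]
width: 0.0003
```

```bash
python3 -c "
from h import *
sweep(205,step=1.5)
print(measure(None,AX)[2])
"
```

```text
t 9.6 p [0.4951 0.0586 0.0347] r,az 0.1393 205.2 F [-0.2  1.8  0.4] w 0.00033259168913165054 q [ 0.86  0.65 -1.3   1.94  0.71  1.11  1.27]
206.5 [0.001, -0.003, 0.001] [-0.0, 0.001, -0.029]
208.0 [0.001, -0.007, 0.001] [-0.0, 0.001, -0.055]
209.5 [0.0, -0.011, 0.001] [-0.0, 0.001, -0.081]
211.0 [-0.0, -0.014, 0.001] [-0.0, 0.001, -0.107]
212.5 [-0.001, -0.018, 0.001] [-0.0, 0.001, -0.134]
{'petal_mod60': np.float64(49.37065924120127), 'tin1': (np.float64(0.1047), np.float64(110.40928343008322), np.int32(101)), 'red': (array([234.63076923, 141.6       ]), np.float64(0.06047830278178857), np.float64(-8.007316243844738))}
```

Request:
{"api": "step_arm", "payload": {
  "increments": [
    [[0, -0.004, 0.0], [0, 0, -0.03]],
    [[0, -0.008, 0], [0, 0, -0.06]],
    [[0, -0.012, 0], [0, 0, -0.085]],
    [[0, -0.016, 0], [0, 0, -0.115]],
    [[-0.001, -0.02, 0], [0, 0, -0.145]]
  ]
}}

```text
time: 10.15
ee_pos: [0.5047, 0.0403, 0.0346]
eef_rot: [-0.286, 0.958, -0.0, 0.0]
ft_force: [-1.5, 1.2, 1.1]
width: 0.0006
```

```bash
python3 -c "
from h import *
sweep(213,step=.8)
print(measure(None,AX)[2]);print(measure(None,AX)[2]); st()
"
```

```text
t 10.15 p [0.5047 0.0403 0.0346] r,az 0.1399 213.7 F [-1.5  1.2  1.1] w 0.0006098969179911006 q [ 0.89  0.69 -1.31  1.92  0.74  1.14  1.43]
213.8 [0.0, -0.0, 0.001] [-0.001, 0.001, -0.009]
214.6 [0.0, -0.002, 0.001] [-0.001, 0.001, -0.023]
215.4 [-0.0, -0.004, 0.001] [-0.001, 0.001, -0.037]
216.2 [-0.0, -0.006, 0.001] [-0.001, 0.001, -0.051]
217.0 [-0.0, -0.008, 0.001] [-0.001, 0.001, -0.065]
{'petal_mod60': np.float64(56.97470221920675), 'tin1': (np.float64(0.104), np.float64(118.59570588702535), np.int32(107)), 'red': (array([231.52459016, 142.08196721]), np.float64(0.05888786870635406), np.float64(-0.34305084565248056))}
{'petal_mod60': np.float64(57.35642826592562), 'tin1': (np.float64(0.1038), np.float64(119.11042570260814), np.int32(106)), 'red': (array([231.20289855, 141.68115942]), np.float64(0.0599671967573577), np.float64(0.44078736312810335))}
t 10.25 p [0.5051 0.0397 0.0345] r,az 0.1399 214.0 F [-0.5  0.3 -0.7] w 0.00031961936884928016 q [ 0.89  0.69 -1.31  1.92  0.74  1.14  1.43]
```

Request:
{"api": "step_arm", "payload": {
  "increments": [
    [[0, -0.002, 0.0], [0, 0, -0.015]],
    [[0, -0.004, 0], [0, 0, -0.03]],
    [[0, -0.006, 0], [0, 0, -0.045]],
    [[0, -0.008, 0], [0, 0, -0.06]],
    [[0, -0.01, 0], [0, 0, -0.075]]
  ]
}}

```text
time: 10.75
ee_pos: [0.5106, 0.0313, 0.0346]
eef_rot: [-0.322, 0.947, -0.0, 0.0]
ft_force: [-0.1, 1.6, 0.2]
width: 0.0005
```

```bash
python3 -c "
from h import *
print(measure(None,AX)[2]);print(measure('pics/j_m.png',AX)[2]); st(); rel(*r.read_state()['ee_pos'],217-90)
c=r.camera('scene');crop(c,190,180,390,380,4,'pics/j_s.png')
"
```

```text
{'petal_mod60': np.float64(1.6215564356358936), 'tin1': (np.float64(0.1036), np.float64(122.9806678665671), np.int32(105)), 'red': (array([229.83076923, 142.06153846]), np.float64(0.0592211451143803), np.float64(3.9076430189412736))}
{'petal_mod60': np.float64(1.7209979622698979), 'tin1': (np.float64(0.1038), np.float64(122.88216866329859), np.int32(107)), 'red': (array([229.81538462, 141.50769231]), np.float64(0.060673072591940616), np.float64(3.8263313263697416))}
t 10.85 p [0.5107 0.0309 0.0345] r,az 0.1405 218.2 F [-0.9  0.6  1. ] w 0.00026478499285043 q [ 0.9   0.71 -1.32  1.91  0.76  1.15  1.52]
 [0.0, 0.0, 0.0] [-0.001, 0.001, 0.008]
```

View pics/j_m.png

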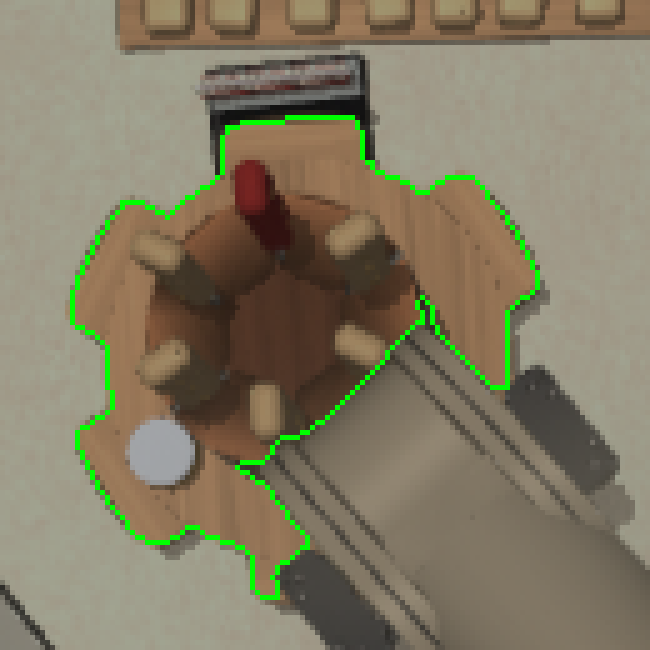

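View pics/j_s.png

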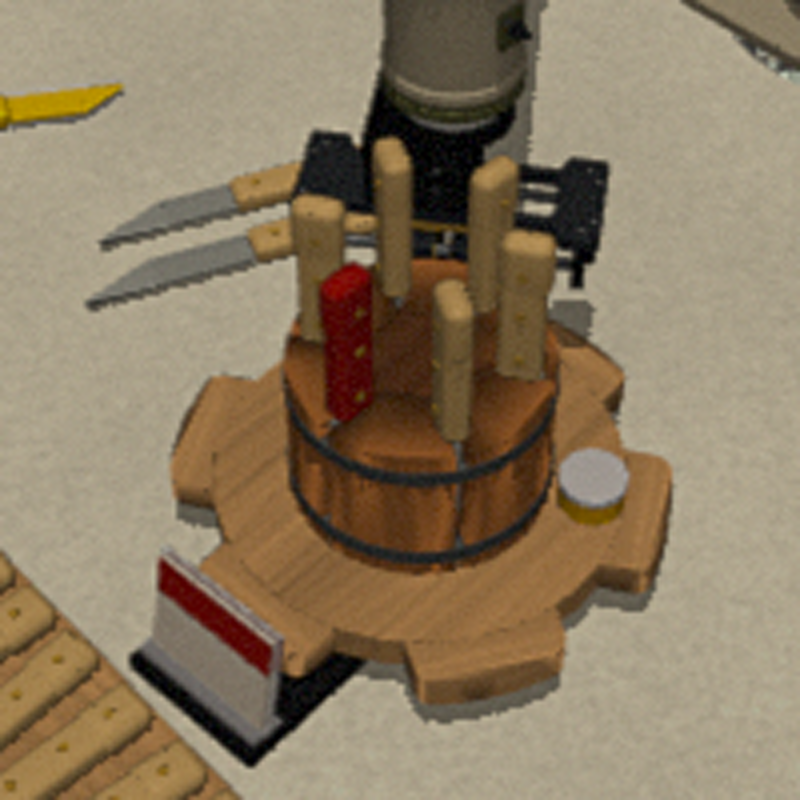

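```bash
cat >> h.py <<'E'
def petals(c=None):
    c=c or r.camera("top"); hsv=cv2.cvtColor(c["pixels"],cv2.COLOR_BGR2HSV)
    S=cv2.GaussianBlur(hsv[...,1],(0,0),.6).astype(np.float32)
    a=np.radians(np.arange(-180,180,.25)); prof=0
    rs=np.arange(.127,.1375,.0015)
    for q in rs:
        uv=np.array([proj(c,[*(AX+q*np.array([np.cos(t),np.sin(t)])),.044]) for t in a],np.float32)
        v=cv2.remap(S,uv[None,:,0],uv[None,:,1],cv2.INTER_LINEAR)[0]; prof=prof+v/len(rs)
    on=prof>75; d=np.degrees(a); k=np.flatnonzero(np.diff(on.astype(int)))
    e=[(round(float(d[i]+.25*(75-prof[i])/(prof[i+1]-prof[i])),2),'+' if on[i+1] else '-') for i in k]
    for (x,s),(y,t) in zip(e,e[1:]+[(e[0][0]+360,e[0][1])]):
        if s=='+': print("petal mid",round((x+y)/2,2),"width",round(y-x,2))
E
python3 -c "
from h import *
petals()"
```

```text
petal mid -57.73 width 39.78
petal mid 2.8 width 39.86
petal mid 63.25 width 38.46
petal mid 123.59 width 39.46
petal mid 167.44 width 7.41
```

Petal edges put the red knife at about 2.7°, against a target of 4.4°. I'll nudge it about 1.5° slowly and then retract.

Request:
{"api": "step_arm", "payload": {
  "increments": [
    [[0, -0.001, 0.0], [0, 0, -0.005]],
    [[0, -0.002, 0], [0, 0, -0.01]],
    [[0, -0.003, 0], [0, 0, -0.02]],
    [[0, -0.004, 0], [0, 0, -0.025]],
    [[0, -0.004, 0], [0, 0, -0.025]]
  ]
}}

```text
time: 11.45
ee_pos: [0.5132, 0.0278, 0.0345]
eef_rot: [-0.333, 0.943, -0.0, 0.0]
ft_force: [-0.0, 1.6, 0.3]
width: 0.001
```

```bash
python3 -c "
from h import *
petals();petals();st()"
```

```text
petal mid -56.2 width 39.76
petal mid 4.34 width 39.38
petal mid 64.91 width 39.02
petal mid 125.21 width 39.45
petal mid 169.0 width 7.75
petal mid -56.2 width 39.76
petal mid 4.31 width 39.45
petal mid 64.91 width 38.98
petal mid 125.22 width 39.45
petal mid 169.0 width 7.74
t 11.55 p [0.5131 0.0278 0.0345] r,az 0.1407 219.8 F [ 0.2 -0.  -0.6] w 0.0002784873868677184 q [ 0.91  0.71 -1.32  1.9   0.76  1.16  1.55]
```

At rest with the front petal at 4.3°. I'll back the fingertip off the wall, then lift.

Request:
{"api": "step_arm", "payload": {
  "increments": [
    [[0.001, 0.002, 0.0], [0, 0, 0]],
    [[0.003, 0.005, 0], [0, 0, 0]],
    [[0.003, 0.005, -0.01], [0, 0, 0]],
    [[0.004, 0.005, -0.03], [0, 0, 0]],
    [[0.006, 0.005, -0.06], [0, 0, 0]]
  ]
}}

```text
time: 12.05
ee_pos: [0.5045, 0.0279, 0.0949]
eef_rot: [-0.333, 0.943, -0.0, -0.0]
ft_force: [0.1, -0.1, 0.0]
width: 0.0002
```

Request:
{"api": "step_arm", "payload": {
  "increments": [
    [[0.02, 0, -0.05], [0, 0, 0]],
    [[0.04, 0, -0.1], [0, 0, 0]],
    [[0.06, 0, -0.15], [0, 0, 0]],
    [[0.08, 0, -0.2], [0, 0, 0]],
    [[0.08, 0, -0.22], [0, 0, 0]]
  ]
}}

```text
time: 12.55
ee_pos: [0.448, -0.0196, 0.2754]
eef_rot: [-0.33, 0.944, 0.0, -0.004]
ft_force: [-1.4, -2.0, 1.1]
width: 0.0003
```

```bash
python3 -c "
from h import *
petals();st(); print(measure('pics/k_m.png',arm=True)[1:])
c=r.camera('scene');crop(c,190,180,390,380,4,'pics/k_s.png'); cv2.imwrite('pics/k_t.png',r.camera('top')['pixels']); rel(.38,-.35,.3,-70)
"
```

```text
petal mid -105.93 width 18.96
petal mid -56.2 width 39.77
petal mid 4.38 width 39.31
petal mid 64.92 width 39.0
petal mid 125.23 width 39.5
petal mid 178.1 width 25.96
t 12.6 p [ 0.4494 -0.0189  0.2802] r,az 0.2196 218.6 F [1.1 0.2 4.4] w 0.0003190593932797088 q [ 1.48 -0.16 -1.38  1.75 -0.14  1.42  2.37]
axis [0.62113473 0.11821469] rim r 0.1475047974806543 139
(array([0.62113473, 0.11821469]), {'petal_mod60': np.float64(4.557836326277705), 'tin1': (np.float64(0.1029), np.float64(123.92855560881569), np.int32(88)), 'red': (array([229.12121212, 142.        ]), np.float64(0.05953006427973455), np.float64(5.356370050899837))})
 [0.259, -0.216, -0.022] [0.015, -0.004, -2.82]
```

View pics/k_t.png

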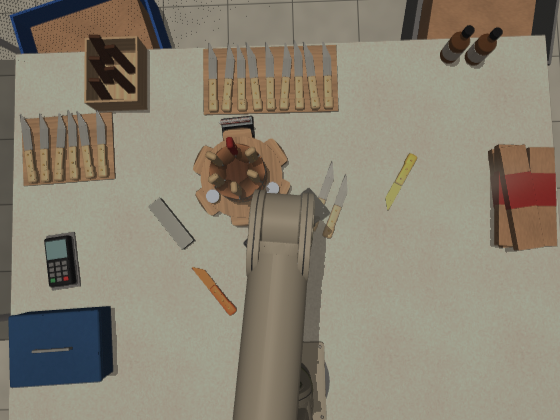

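View pics/k_s.png

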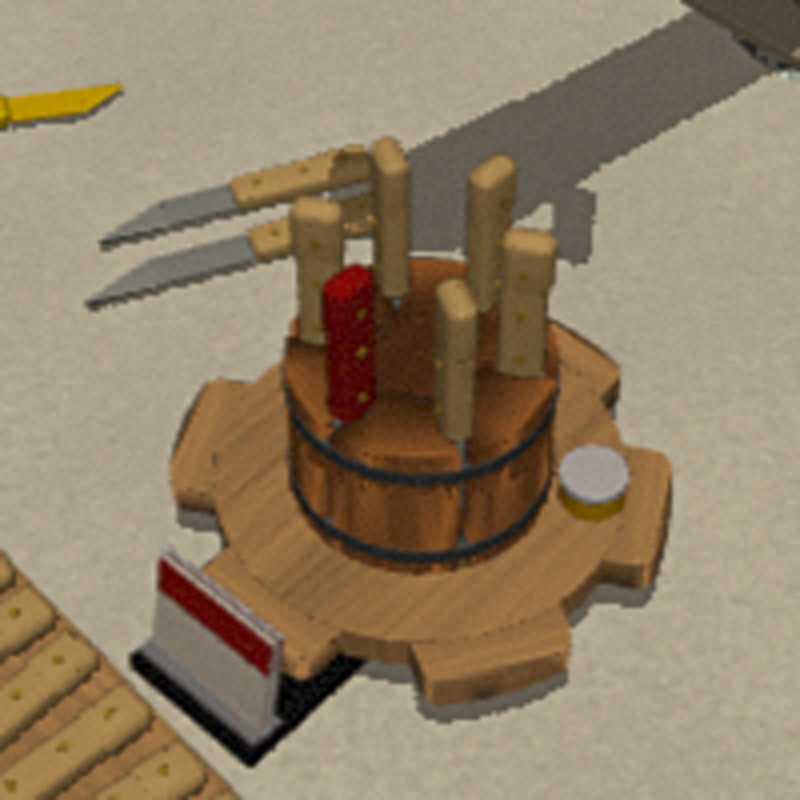

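The top view shows the red handle at (231,142) behind the card at (237,123). Both tins are standing, at (212,196) and (272,187), and the whetstone and loose knives haven't moved. I'll let the arm settle, take a last reading and hand in.

Request:
{"api": "step_arm", "payload": {
  "increments": [
    [[0, 0, 0], [0, 0, 0]],
    [[0, 0, 0], [0, 0, 0]],
    [[0, 0, 0], [0, 0, 0]],
    [[0, 0, 0], [0, 0, 0]],
    [[0, 0, 0], [0, 0, 0]]
  ]
}}

```text
time: 13.25
ee_pos: [0.4484, -0.0203, 0.2747]
eef_rot: [-0.329, 0.944, -0.001, -0.005]
ft_force: [-0.0, 0.3, -0.1]
width: 0.0003
```

```bash
python3 -c "
from h import *
petals();st();print(abs(r.read_state()['joint_vel']).max()); print(measure(None,AX)[2]['red']); print(r.close_job())
"
```

```text
petal mid -105.95 width 18.96
petal mid -56.19 width 39.73
petal mid 4.35 width 39.3
petal mid 64.91 width 38.98
petal mid 125.21 width 39.46
petal mid 177.69 width 25.11
t 13.3 p [ 0.4484 -0.0204  0.2748] r,az 0.2212 218.7 F [-1.1  0.3  0.3] w 0.00016622348073488973 q [ 1.47 -0.13 -1.38  1.76 -0.12  1.42  2.34]
0.008582238097283366
(array([229.22058824, 141.42647059]), np.float64(0.06105735817783725), np.float64(5.249798317787988))
the job is handed in; nothing more can be done
None
```

The red-handled knife now faces front, squarely behind the price card, and I handed the job in at 13.3 s. I pushed in one rim notch with the shut fingertips and turned the turntable about 153° anticlockwise. Sampled wrist forces while pushing stayed under about 4 N. I then backed off the notch wall and lifted clear.

**Alignment:** my last readings put the petal in front of the red knife at 4.35°, against about 4.4° for the front direction. The reading was the same before and after lifting, so the turntable is at rest. Two rougher checks disagree slightly: the red handle itself reads 5.2° and the yellow tin implies 3.9°. The petals on either side also differ by up to about 0.6°, so I'd trust the angle to about 1°.

**Everything else:** both tins are standing on the turntable. The whetstone and loose knives look unmoved, though I checked those only by eye. The robot is touching nothing, and I saw no sign that it touched a knife or the block.

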